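# Hold a paint sample cell down in the colour reader

### The job

First put the square calibration block with the white top fully down into its square pocket and let go of it. Then put the round sample cell upright into the round nest of the colour reader and press it down gently against the sprung plunger until its collar sits hard on the brass stop ring. Finish while still holding the cell pressed down there, and leave the tin, the jar and the spatula alone.

Things in the scene. Friction and masses are not known exactly. Their poses are not given: they have to be found in the camera images.
- block: Loose square calibration block, 44 x 44 mm, 45 mm high, black with a white ceramic top, about 0.2 kg. Origin: centre of its underside, z up, x and y square to its sides; any quarter turn fits the pocket. It stands on the bench.
- pocket: Fixed blue block 90 x 90 mm, 25 mm high, with a square blind pocket 48 x 48 mm, with a 2 mm chamfer, 18 mm deep, in the middle of its top, sides parallel to its own x and y. Origin: centre of its underside on the bench, z up. Pocket floor 7 mm, rim 25 mm above the origin; a seated block has its origin 7 mm above this one.
- cell: Loose round metal sample cell, 80 mm high, about 0.22 kg, standing on the bench. Origin: centre of its underside, z up along its axis. From below: body 52 mm in diameter up to 32 mm, collar 66 mm in diameter from 32 to 38 mm, neck 46 mm in diameter from 38 to 80 mm (grip here), the top 12 mm of it a blue cap.
- reader: Fixed grey block 96 x 96 x 50 mm with the stop ring on top (rim 56 mm above the bench) and a grey pod 34 mm long, 86 wide, 40 high on its +x side. Round bore 56 mm wide. Origin: centre of the block's underside, below the bore's axis, z up. Plunger top at rest 34 mm above the origin (22 below the rim). With the collar on the stop ring the cell's origin is 24 mm above the reader's.
- stop_ring: Fixed brass ring on top of the reader, 88 mm outside, 56 mm inside, 6 mm high: the hard stop for the cell's collar. Origin: centre of its underside, 50 mm above the reader's origin.
- plunger (a joint): Downward travel (m) of the flat round plunger, 46 mm wide, in the reader's bore: 0 at rest, 0.010 with the cell's collar on the stop ring. Its spring pushes up with 5 N at rest plus 0.5 N per mm (10 N at the stop), so a cell let go rises again. A red pointer on the reader's -x face moves down with it, to a green line at the stop.
- tin: Bystander: paint tin with a green band, 84 mm in diameter, 100 mm high, standing. Origin: centre of its underside.
- jar: Bystander: amber jar with a white cap, 60 mm in diameter, 75 mm high, standing. Origin: centre of its underside.
- spatula: Bystander: spatula lying flat on the bench to the robot's right, its handle towards the robot.
Things that resemble listed ones, but are neither listed nor needed, are in the scene too. Several things have the shape of the block; the one meant has the colours described above. Leave any purple look-alike of the cell alone.

How it is judged:
By the outcome, as a careful person would: the job done as asked, in the order asked, and still so for the second after the job is handed in, while the arm keeps its last pose, push and grip.
It also fails if it takes over 72 s, if anything falls off the work surface, if the arm or the gripper's body presses on something with over 40 N, if the wrist force passes 120 N, or if a joint passes its speed limit or range.

### The arm

A 6-joint arm with a two-finger parallel gripper is mounted at the origin on the work surface. World frame = base frame: x ahead of the robot, y to its left, z up, the work surface at z = 0. Lengths are in mm, angles in degrees, forces in N, time in s.
With the tool pointing down it reaches from about 300 to 850 mm from the base axis. Payload 4.2 kg.
Tool frame: the origin (TCP) lies midway between the tips of the shut fingers; the grasp point (between the pads) lies 19 mm behind it; y points along the fingers, z is the direction in which the jaws open and shut, and the axes are right-handed (so a half turn about y gives the same grasp; the last joint's range is limited). The gripper opens to 91 mm and grips with 3 to 60 N. Pads are 32 mm wide; open, the fingers measure 118 mm over their backs; the gripper's body (76 mm by 178 mm) begins 60 mm behind the grasp point.
Start: joints at [-67.838, 18.312, 89.639, -0, 72.044, -1.146], TCP at [227.516, -528.09, 213.976] pointing down, gripper open.
Joint ranges: [-177.97, 177.97], [-48.28, 115.42], [12.27, 149.76], [-77.06, 257.06], [2.81, 150.46], [-146.56, 146.56]. Speed limits (degrees/s): [147.25, 147.25, 180, 180, 180, 180].

### API

Orientations are given as [roll, pitch, yaw] about the fixed x, y, z axes, in that order (R = Rz(yaw) Ry(pitch) Rx(roll)).
In Python, from workcell import env gives the robot as it stands.
- The arm moves only by the shell command python3 -m handwheel 'ROWS' [FORCE]. ROWS is JSON, a list of rows, each a list of 3 entries, a list of its own where there are three numbers: the opening, from 0 (shut) to 1 (fully open), then the shift along the tool's x, y, z in mm, then the turn, a rotation vector about the tool's x, y, z in degrees. A call has exactly 10 rows; each row shifts and turns the commanded pose from where the row before left it, along the tool's axes as they then stand; what a row does not reach is not made up. A row lasts 1/12 s, in which the tool goes at most 41.7 mm and 7.16 degrees, less where a joint would pass 70% of its speed; a pose out of reach is approached as far as the arm can. A call is refused whole if a number of a shift passes 41.7 or a number of a turn 7.16, either way. A call with a gripper value outside its range is refused whole. The fingers move at their own pace and stop on an object; FORCE is the grip in N (left out, the last holds). Time passes only in rows, so rows that do not move let the fingers close, or fill a call up. It gives the time, the measured TCP pose, the force and the opening at its end, in the units of the state.
- env.state(): the state, without advancing time (a new reading comes with each control period).
- env.grab_frame(name): name is "side" or "top" or "wrist"; returns the picture (400x640x3 uint8, red, green, blue); there is no depth.
- env.camera_info(name): a dict with "fx", "fy", "cx", "cy" (pixels), "camera_from_world" (4x4, takes a point from world to camera coordinates); the wrist camera has in their place "mount" (4x4, takes a point from camera to tool coordinates, whose origin is the TCP and whose axes are the tool frame's). Camera axes: x right, y down, z forward; pixel columns grow to the right and rows downward; lengths in mm; the calibration is good to about 2 mm. A picture is of the moment at which its call begins: read the wrist's pose just before it. camera_info takes no time and is no camera call.
- env.job_done(): hands the job in, once; it reports no verdict.
Trained networks look in the newest picture that a camera, given by its name, has taken for a name from the list of things; names that differ only in an ending like _2 or _b are one class to them, and where a whole thing is asked for, a point or a joint stands for the part that bears it (a point fixed in the world has none). Each returns a list of dicts, best first, with "p" (0 to 1); they miss things now and then, are a little off and sometimes report something else, mostly with a low value. They report only what shows in the picture. A call takes as long as a camera call. They do not tell look-alikes from the thing itself.
- env.masks_of(camera, label): "region" (400x640 bool, what is visible of it) and "location" ([column, row] in pixels, amid what is visible of it).
The state is a dict: "time_s": time; "qpos": joint angles; "qvel": joint speeds; "effort": joint torques, N m; "ee_pos": TCP position; "ee_rot": TCP orientation; "force": force on the tool from outside, world axes, zero at the start; "torque": the same for the moment, N m; "gripper_width": finger opening in mm.
Only numpy, scipy, OpenCV 4.12 (cv2) and the standard library are available. Lean on these libraries where they do the work, as an engineer would, in place of code of your own. Each camera call takes 0.05 s, during which the arm holds its last target.

## Working session

There is one attempt and no reset: what is moved stays moved. The work goes in short steps, Python scripts to look and compute and a shell command to move; the robot and the scene stay as the last step left them, time stands still between calls to the robot, and variables do not carry over. Pictures are saved under pics/ and viewed, and the job is handed in when it is done.

```bash
ls; mkdir -p pics; python3 - <<'E'
from workcell import env
import cv2,json
s=env.state();print({k:(v if not hasattr(v,'round') else v) for k,v in s.items()})
for n in ["side","top","wrist"]:
    im=env.grab_frame(n);cv2.imwrite(f"pics/{n}0.png",im[:,:,::-1])
    print(n,env.camera_info(n))
E
```

```text
pics
{'time_s': 0.0, 'qpos': array([-6.78387572e+01,  1.83499175e+01,  8.97068512e+01, -2.54426597e-03,
        7.20413928e+01, -1.14697965e+00]), 'qvel': array([ 0.06415392, -0.08514851, -0.04053007,  0.06508817,  0.07506528,
        0.00539697]), 'effort': array([-3.64764301e-04, -4.12463272e+01, -2.31973153e+01,  7.27098039e-02,
        4.57396929e-02, -1.48428239e-04]), 'ee_pos': array([ 227.30430499, -527.62194459,  213.13452314]), 'ee_rot': array([-9.00981903e+01, -4.53554460e-04, -1.56690991e+02]), 'force': array([-0.37007654, -0.66635093,  0.28547801]), 'torque': array([ 0.04020331, -0.00232966, -0.00504507]), 'gripper_width': 91.41876470253783}
side {'fx': 477.07809429999793, 'fy': 477.07809429999793, 'cx': 318.22524749365573, 'cy': 195.3206760209788, 'camera_from_world': array([[-8.65321270e-01, -5.01074527e-01, -1.19757133e-02,
         4.49863099e+02],
       [-3.70358209e-01,  6.55317225e-01, -6.58326767e-01,
         2.25123929e+02],
       [ 3.37718665e-01, -5.65228850e-01, -7.52636998e-01,
         1.08640862e+03],
       [ 0.00000000e+00,  0.00000000e+00,  0.00000000
[... 263 characters left out ...]
672e-01, -1.02705009e-01, -1.99758394e-01,
         4.98396362e+02],
       [ 1.98510894e-01,  2.23322071e-02, -9.79844221e-01,
         8.90516058e+02],
       [ 0.00000000e+00,  0.00000000e+00,  0.00000000e+00,
         1.00000000e+00]])}
wrist {'fx': 335.8217121191087, 'fy': 335.8217121191087, 'cx': 321.45724399560225, 'cy': 191.57796869647532, 'mount': array([[-3.15465944e-04,  9.64058032e-01,  2.65691574e-01,
        -7.39131446e+01],
       [ 7.66407860e-04, -2.65691276e-01,  9.64057861e-01,
        -1.70254937e+02],
       [ 9.99999657e-01,  5.07755534e-04, -6.55045104e-04,
        -9.74378592e-02],
       [ 0.00000000e+00,  0.00000000e+00,  0.00000000e+00,
         1.00000000e+00]])}
```

View pics/top0.png

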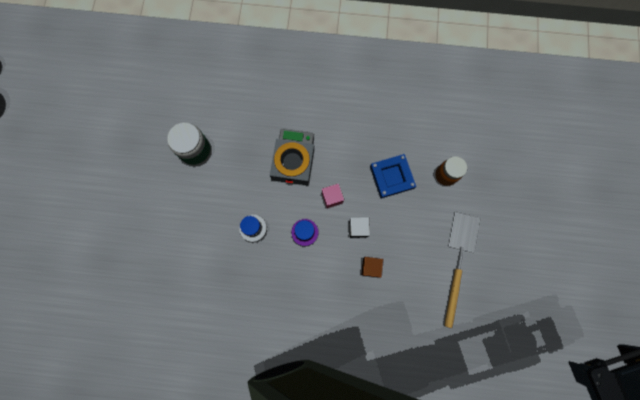

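View pics/side0.png

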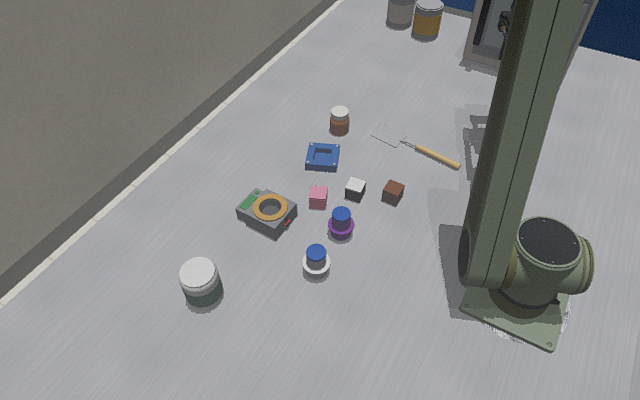

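View pics/wrist0.png

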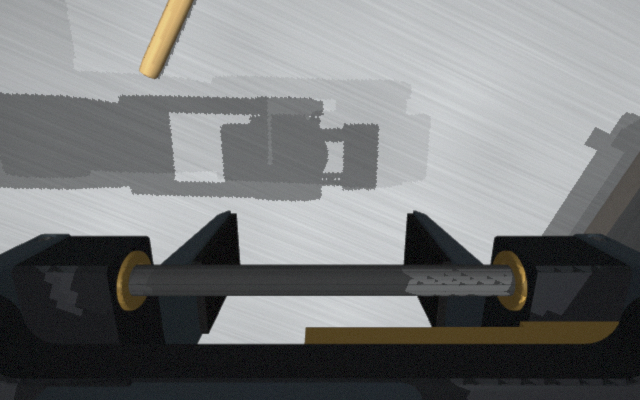

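The top view shows the white-top block at (359,227), the pocket at (393,175) and the reader at (292,158). The cell with the white collar is at (253,228), and its purple look-alike at (305,231). I'll fit the poses from the masks.

```bash
cat > h.py <<'E'
import numpy as np,cv2
from scipy.optimize import minimize
from scipy.spatial.transform import Rotation as Rn
from workcell import env
def box(x0,x1,y0,y1,z0,z1): return np.array([[x,y,z] for x in(x0,x1) for y in(y0,y1) for z in(z0,z1)],float)
def cyl(d,z0,z1):
    a=np.linspace(0,2*np.pi,48,endpoint=False);c=np.c_[np.cos(a),np.sin(a)]*d/2
    return np.r_[np.c_[c,0*a+z0],np.c_[c,0*a+z1]]
M={'block':[box(-22,22,-22,22,0,45)],'pocket':[box(-45,45,-45,45,0,25)],
'cell':[cyl(52,0,32),cyl(66,32,38),cyl(46,38,80)],
'reader':[box(-48,48,-48,48,0,50),cyl(88,50,56),box(48,82,-43,43,0,40)]}
def cam(n,s=None):
    ci=env.camera_info(n);K=np.array([[ci['fx'],0,ci['cx']],[0,ci['fy'],ci['cy']],[0,0,1]])
    if 'mount' in ci:
        s=s or env.state();T=np.eye(4);T[:3,:3]=Rn.from_euler('xyz',s['ee_rot'],degrees=True).as_matrix();T[:3,3]=s['ee_pos']
        return K,np.linalg.inv(T@ci['mount'])
    return K,ci['camera_from_world']
def proj(c,P):
    K,T=c;p=P@T[:3,:3].T+T[:3,3];q=p@K.T;return q[:,:2]/q[:,2:]
def ray(c,uv,z):
    K,T=c;d=T[:3,:3].T@np.linalg.inv(K)@np.array([uv[0],uv[1],1.]);o=-T[:3,:3].T@T[:3,3]
    return o+d*(z-o[2])/d[2]
def place(P,x,y,yaw,z=0):
    a=np.radians(yaw);R=np.array([[np.cos(a),-np.sin(a),0],[np.sin(a),np.cos(a),0],[0,0,1]]);return P@R.T+[x,y,z]
def render(c,parts,pose,S=4):
    im=np.zeros((400*S,640*S),np.uint8)
    for P in parts:
        h=cv2.convexHull(proj(c,place(P,*pose)).astype(np.float32))
        cv2.fillConvexPoly(im,np.round((h+.5)*S*16-8).astype(np.int32),255,shift=4)
    return cv2.resize(im,(640,400),interpolation=cv2.INTER_AREA)/255.
def fit(views,label,x0,z=0,free=3):
    # views: list of (cam,mask)
    def cost(p):
        q=list(x0);q[:free]=p
        t=0
        for c,m in views:
            r=render(c,M[label],(*q,z));t+=1-np.minimum(r,m).sum()/np.maximum(r,m).sum()
        return t
    best=None
    for d in ([0] if free<3 else [-30,0,30]):
        p0=np.array(x0[:free],float);
        if free==3:p0[2]+=d
        sx=np.vstack([p0]+[p0+np.eye(free)[i]*8 for i in range(free)])
        r=minimize(cost,p0,method='Nelder-Mead',options=dict(initial_simplex=sx,xatol=.05,fatol=1e-5,maxiter=200))
        if best is None or r.fun<best.fun:best=r
    return best.x,best.fun
E
python3 - <<'E'
from h import *
import pickle
out={}
for n in ['top','side']:
    for l in ['block','pocket','cell','reader','tin','jar','spatula']:
        r=env.masks_of(n,l);out[n,l]=r
        print(n,l,[(round(d['p'],2),np.round(d['location']).astype(int).tolist(),int(d['region'].sum())) for d in r])
pickle.dump(out,open('m0.pkl','wb'));print(env.state()['time_s'])
E
```

```text
top block [(0.85, [334, 198], 391), (0.57, [360, 228], 384), (0.56, [373, 266], 406)]
top pocket [(0.83, [390, 176], 1349), (0.52, [291, 165], 271)]
top cell [(0.77, [304, 230], 572), (0.67, [254, 228], 596)]
top reader [(0.68, [296, 156], 2076)]
top tin [(0.67, [361, 227], 385)]
top jar [(0.79, [449, 170], 672)]
top spatula [(0.98, [461, 240], 1364)]
side block [(0.88, [395, 191], 412), (0.83, [317, 195], 424), (0.6, [359, 186], 434), (0.46, [266, 214], 513)]
side pocket [(0.55, [322, 156], 852)]
side cell [(0.87, [318, 264], 762), (0.74, [341, 223], 699)]
side reader [(0.81, [268, 212], 2101)]
side tin [(0.61, [200, 282], 1840)]
side jar [(0.85, [342, 119], 503)]
side spatula [(0.63, [397, 143], 824), (0.3, [262, 213], 2093)]
0.85
```

```bash
python3 - <<'E'
from h import *
import pickle
o=pickle.load(open('m0.pkl','rb'));ct,cs=cam('top'),cam('side')
def pick(n,l,uv): return min(o[n,l],key=lambda d:np.hypot(*(np.array(d['location'])-uv)))['region'].astype(float)
pose={}
for l,ut,us,z,f in [('block',(360,228),(359,186),22,3),('pocket',(390,176),(322,156),12,3),('cell',(254,228),(318,264),40,2),('reader',(296,156),(268,212),25,3)]:
    x0=ray(ct,ut,z)
    mt,ms=pick('top',l,ut),pick('side',l,us)
    for nm,v in [('both',[(ct,mt),(cs,ms)]),('top',[(ct,mt)]),('side',[(cs,ms)])]:
        x,fv=fit(v,l,[x0[0],x0[1],0],free=f);print(l,nm,np.round(x,1),round(fv,3))
        if nm=='both':pose[l]=x
pickle.dump(pose,open('p0.pkl','wb'))
for n,c in (('top',ct),('side',cs)):
    im=cv2.imread(f'pics/{n}0.png')
    for l,x in pose.items():
        p=list(x)+[0]*(3-len(x))
        for P in M[l]:
            h=cv2.convexHull(proj(c,place(P,*p)).astype(np.float32));cv2.polylines(im,[np.round(h*16).astype(np.int32)],True,(0,255,0),1,shift=4)
    r=im[100:300,200:500] if n=='top' else im[110:310,180:480]
    cv2.imwrite(f'pics/{n}_ov.png',cv2.resize(r,None,fx=2.6,fy=2.6,interpolation=cv2.INTER_CUBIC))
for l,uv,z in [('tin',(187,135),100),('jar',(455,165),75),('purple',(305,229),80)]: print(l,np.round(ray(ct,uv,z)))
E
```

```text
block both [456.7 -89.1   7.9] 0.155
block top [456.8 -90.3   6. ] 0.058
block side [456.1 -86.9   7.2] 0.049
pocket both [ 598.5 -164.    22.9] 0.138
pocket top [ 598.3 -165.   -67.9] 0.042
pocket side [ 598.  -161.8   24.2] 0.073
cell both [427.  167.4] 0.121
cell top [426.6 166.6] 0.039
cell side [426.7 169.7] 0.061
reader both [603.1  92.9  -2. ] 0.088
reader top [603.   91.8  -2.1] 0.026
reader side [603.4  95.5  -3.1] 0.042
tin [623. 340. 100.]
jar [ 624. -301.   75.]
purple [432.  39.  80.]
```

View pics/top_ov.png

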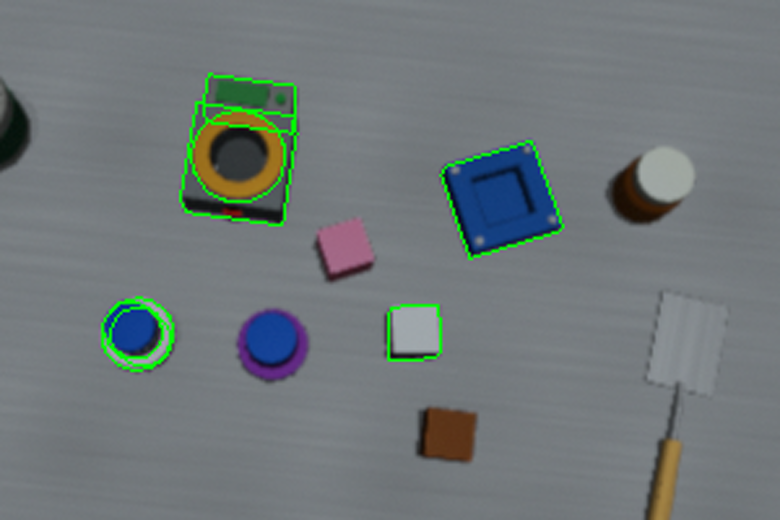

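View pics/side_ov.png

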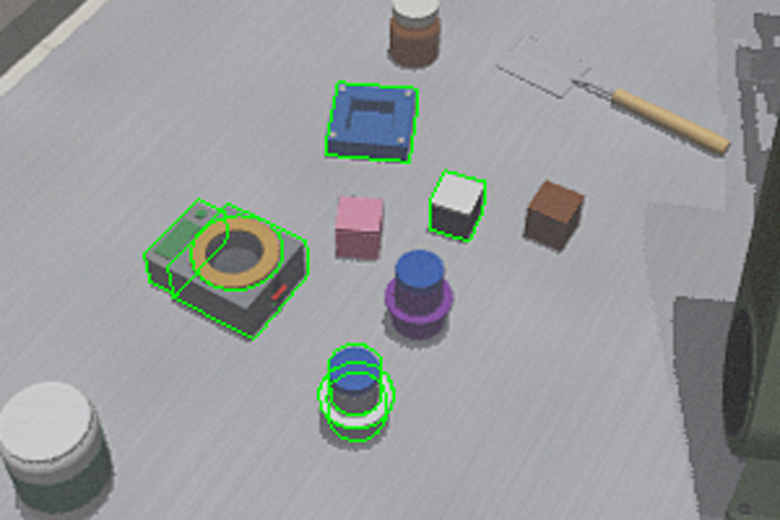

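```bash
cat >> h.py <<'E'
def tcp():
    s=env.state();return s
def to(target,yaw=None,s=None):
    """remaining move to world target: shift in present tool axes, yaw change as turn about tool y"""
    s=s or env.state();R=Rn.from_euler('xyz',s['ee_rot'],degrees=True).as_matrix()
    sh=R.T@(np.array(target)-s['ee_pos'])
    out={'shift':np.round(sh,1).tolist(),'pos':np.round(s['ee_pos'],1).tolist(),'rot':np.round(s['ee_rot'],2).tolist(),'F':np.round(s['force'],1).tolist(),'w':round(float(s['gripper_width']),1),'t':round(s['time_s'],2)}
    if yaw is not None:
        Rt=Rn.from_euler('xyz',[-90,0,yaw],degrees=True).as_matrix()
        out['turn']=np.round(Rn.from_matrix(R.T@Rt).as_rotvec(degrees=True),2).tolist()
        out['shift_after_turn']=np.round(Rt.T@(np.array(target)-s['ee_pos']),1).tolist()
    return out
E
python3 -m handwheel '[[1,[-32,0,-26],[0,0,0]],[1,[-32,0,-26],[0,0,0]],[1,[-32,0,-26],[0,0,0]],[1,[-32,0,-26],[0,0,0]],[1,[-32,0,-26],[0,0,0]],[1,[-32,0,-26],[0,0,0]],[1,[-32,0,-26],[0,0,0]],[1,[-32,0,-26],[0,0,0]],[1,[-32,0,-26],[0,0,0]],[1,[-32,0,-26],[0,0,0]]]'
python3 -c "
from h import *
print(to([457,-89,200],-172))"
```

```text
time_s: 1.68
ee_pos: [419.1, -160.8, 214.3]
ee_rot: [-90.0, 0.0, -156.7]
force: [1.1, -0.1, -0.6]
gripper_width: 91.0
{'shift': [-63.2, 14.3, -51.0], 'pos': [419.1, -160.8, 214.3], 'rot': [-89.96, 0.04, -156.7], 'F': [1.1, -0.1, -0.6], 'w': 91.0, 't': 1.68, 'turn': [-0.04, 15.3, -0.04], 'shift_after_turn': [-47.6, 14.3, -65.8]}
```

```bash

python3 -m handwheel '[[1,[0,0,0],[0,5.1,0]],[1,[0,0,0],[0,5.1,0]],[1,[0,0,0],[0,5.1,0]],[1,[-12,10,-16],[0,0,0]],[1,[-12,10,-16],[0,0,0]],[1,[-12,10,-16],[0,0,0]],[1,[-12,10,-18],[0,0,0]],[1,[0,0,0],[0,0,0]],[1,[0,0,0],[0,0,0]],[1,[0,0,0],[0,0,0]]]'
cat > look.py <<'E'
import sys,pickle
from h import *
tag=sys.argv[1];labels=sys.argv[2:]
s=env.state();im=env.grab_frame('wrist');cv2.imwrite(f'pics/w_{tag}.png',im[:,:,::-1])
o={'s':s}
for l in labels:
    r=env.masks_of('wrist',l);o[l]=r
    print(l,[(round(d['p'],2),np.round(d['location']).astype(int).tolist(),int(d['region'].sum())) for d in r])
pickle.dump(o,open(f'w_{tag}.pkl','wb'));print(to([457,-89,200],-172,s))
E
python3 look.py a block pocket reader
```

```text
time_s: 2.52
ee_pos: [456.9, -91.0, 174.2]
ee_rot: [-90.0, 0.0, -172.0]
force: [0.2, 0.2, -0.2]
gripper_width: 91.3
block [(0.8, [249, 91], 3036), (0.76, [319, 181], 2499), (0.64, [342, 255], 1153)]
pocket [(0.69, [421, 44], 9257)]
reader [(0.62, [136, 17], 5933)]
{'shift': [-0.4, -25.8, -1.9], 'pos': [456.9, -91.0, 174.2], 'rot': [-89.96, 0.01, -171.97], 'F': [0.2, 0.2, -0.2], 'w': 91.3, 't': 2.52, 'turn': [-0.04, 0.03, -0.01], 'shift_after_turn': [-0.4, -25.8, -2.0]}
```

View pics/w_a.png

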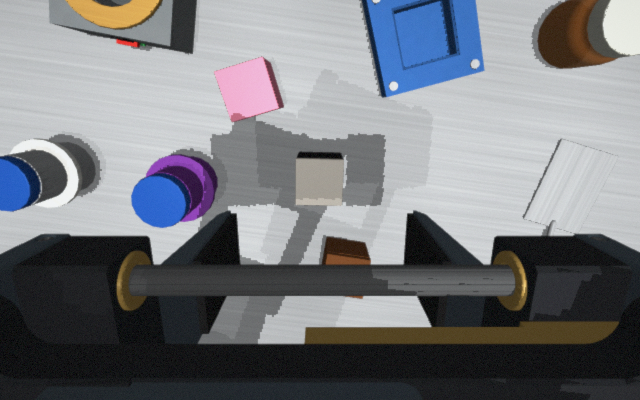

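```bash
python3 - <<'E'
from h import *
import pickle
o=pickle.load(open('w_a.pkl','rb'));c=cam('wrist',o['s'])
pose={}
for l,u,x0 in [('block',(319,181),[457,-89,8]),('pocket',(421,44),[598,-164,23]),('reader',(136,17),[603,93,-2])]:
    m=min(o[l],key=lambda d:np.hypot(*(np.array(d['location'])-u)))['region'].astype(float)
    x,f=fit([(c,m)],l,x0,free=3);print(l,np.round(x,1),round(f,3));pose[l]=x
im=cv2.imread('pics/w_a.png')
im2=cv2.resize(im,None,fx=3,fy=3,interpolation=cv2.INTER_CUBIC)
def draw(P,col):
    p=proj(c,P);cv2.polylines(im2,[np.round(((p+.5)*3-.5)*16).astype(np.int32)],True,col,1,shift=4)
def sq(h,z):return np.array([[h,h,z],[-h,h,z],[-h,-h,z],[h,-h,z]],float)
draw(place(sq(22,45),*pose['block']),(0,255,0));draw(place(sq(22,0),*pose['block']),(0,0,255))
for h,z in((45,25),(26,25),(24,7)):draw(place(sq(h,z),*pose['pocket']),(0,255,0))
cv2.imwrite('pics/ov_a.png',im2[0:570,800:1500]);
cv2.imwrite('pics/ov_b.png',im2[420:650,850:1150])
E
```

```text
block [456.4 -88.4   7.1] 0.04
pocket [ 599.8 -162.8   22.3] 0.015
reader [604.   93.4  -2.2] 0.027
```

View pics/ov_a.png

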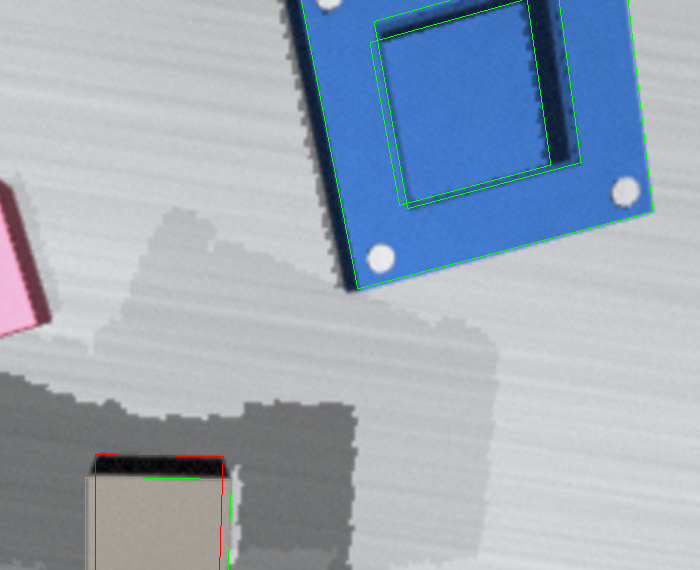

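View pics/ov_b.png

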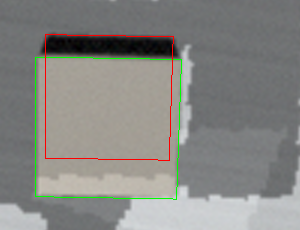

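```bash

python3 -m handwheel '[[1,[0,25,-2.5],[0,0,0]],[1,[0,35,0],[0,0,0]],[1,[0,35,0],[0,0,0]],[1,[0,25,0],[0,0,0]],[1,[0,15,0],[0,0,0]],[1,[0,10,0],[0,0,0]],[1,[0,8,0],[0,0,0]],[1,[0,0,0],[0,0,0]],[0.4,[0,0,0],[0,0,0]],[0.4,[0,0,0],[0,0,0]]]' 30
python3 -m handwheel '[[0.3,[0,0,0],[0,0,0]],[0.3,[0,0,0],[0,0,0]],[0.3,[0,0,0],[0,0,0]],[0.3,[0,0,0],[0,0,0]],[0.3,[0,0,0],[0,0,0]],[0.3,[0,0,0],[0,0,0]],[0.3,[0,0,0],[0,0,0]],[0.3,[0,0,0],[0,0,0]],[0.3,[0,0,0],[0,0,0]],[0.3,[0,0,0],[0,0,0]]]' 30
```

```text
time_s: 3.55
ee_pos: [457.2, -88.5, 21.7]
ee_rot: [-90.0, 0.1, -172.0]
force: [0.2, 0.0, 0.7]
gripper_width: 80.5
time_s: 4.38
ee_pos: [456.6, -88.2, 21.1]
ee_rot: [-90.0, 0.0, -172.0]
force: [0.3, 0.0, 3.3]
gripper_width: 44.0
```

```bash

python3 -m handwheel '[[0.3,[0,-10,0],[0,0,0]],[0.3,[0,-20,0],[0,0,0]],[0.3,[0,-25,0],[0,0,0]],[0.3,[0,-20,0],[0,0,0]],[0.3,[0,-10,0],[0,-4.8,0]],[0.3,[0,0,0],[0,-4.8,0]],[0.3,[0,0,0],[0,-4.8,0]],[0.3,[0,0,0],[0,0,0]],[0.3,[0,0,0],[0,0,0]],[0.3,[0,0,0],[0,0,0]]]' 30
python3 -c "
from h import *
print(to([599.5,-163,105],-157.5))"
```

```text
time_s: 5.22
ee_pos: [456.2, -88.1, 105.5]
ee_rot: [-90.0, -0.0, -157.7]
force: [0.2, -0.3, -0.6]
gripper_width: 43.7
{'shift': [-104.2, 0.4, 123.7], 'pos': [456.2, -88.1, 105.5], 'rot': [-90.03, -0.05, -157.7], 'F': [0.2, -0.3, -0.6], 'w': 43.7, 't': 5.22, 'turn': [0.03, -0.2, 0.05], 'shift_after_turn': [-103.8, 0.5, 124.0]}
```

```bash

python3 -m handwheel '[[0.3,[-10,0,12],[0,-0.2,0]],[0.3,[-18,0,22],[0,0,0]],[0.3,[-22,0,26],[0,0,0]],[0.3,[-22,0,26],[0,0,0]],[0.3,[-18,0,22],[0,0,0]],[0.3,[-10,0,12],[0,0,0]],[0.3,[-4,0,4],[0,0,0]],[0.3,[0,0,0],[0,0,0]],[0.3,[0,0,0],[0,0,0]],[0.3,[0,0,0],[0,0,0]]]' 30
python3 look.py c pocket; python3 - <<'E'
from h import *
import pickle
o=pickle.load(open('w_c.pkl','rb'));c=cam('wrist',o['s'])
im=cv2.imread('pics/w_c.png')
def sq(h,z):return np.array([[h,h,z],[-h,h,z],[-h,-h,z],[h,-h,z]],float)
for h,z in((45,25),(26,25),(24,7)):
    p=proj(c,place(sq(h,z),599.6,-163,22.4));cv2.polylines(im,[np.round(p*16).astype(np.int32)],True,(0,255,0),1,shift=4)
s=o['s'];y=s['ee_rot'][2];z=s['ee_pos'][2]-21
for zz in (0,):
    p=proj(c,place(sq(22,zz),s['ee_pos'][0],s['ee_pos'][1],y,z));cv2.polylines(im,[np.round(p*16).astype(np.int32)],True,(0,0,255),1,shift=4)
cv2.imwrite('pics/ov_c.png',im)
E
```

```text
time_s: 6.05
ee_pos: [598.7, -162.0, 105.7]
ee_rot: [-90.1, -0.1, -157.4]
force: [-0.0, -0.2, -1.2]
gripper_width: 44.6
pocket [(0.69, [324, 167], 7302)]
{'shift': [102.9, -94.0, -121.9], 'pos': [598.7, -162.0, 105.7], 'rot': [-90.07, -0.09, -157.4], 'F': [-0.0, -0.2, -1.2], 'w': 44.6, 't': 6.05, 'turn': [0.06, 14.6, 0.1], 'shift_after_turn': [130.2, -94.3, -92.0]}
```

View pics/ov_c.png

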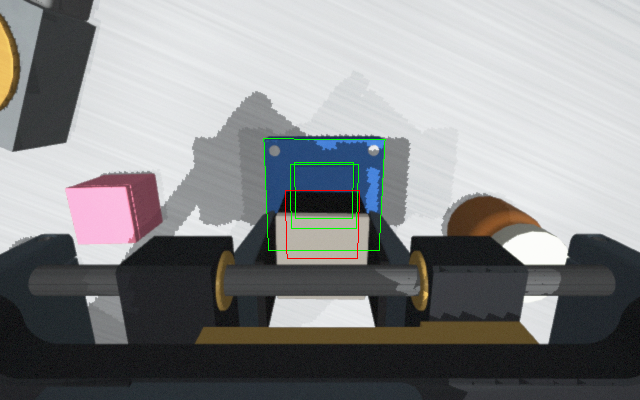

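```bash

python3 -m handwheel '[[0.3,[-0.5,10,1.3],[0,0,0]],[0.3,[0,15,0],[0,0,0]],[0.3,[0,15,0],[0,0,0]],[0.3,[0,8,0],[0,0,0]],[0.3,[0,3,0],[0,0,0]],[0.3,[0,3,0],[0,0,0]],[0.3,[0,3,0],[0,0,0]],[0.3,[0,3,0],[0,0,0]],[0.3,[0,3,0],[0,0,0]],[0.3,[0,0,0],[0,0,0]]]' 30
python3 -c "
from h import *
print(to([599.6,-163,28],-157.5))"
```

```text
time_s: 6.98
ee_pos: [601.0, -163.7, 42.7]
ee_rot: [-90.0, -0.0, -157.4]
force: [-0.6, -0.3, -0.4]
gripper_width: 43.9
{'shift': [1.0, 14.7, -1.2], 'pos': [601.0, -163.7, 42.7], 'rot': [-90.01, -0.02, -157.39], 'F': [-0.6, -0.3, -0.4], 'w': 43.9, 't': 6.98, 'turn': [0.01, 0.11, 0.02], 'shift_after_turn': [1.0, 14.7, -1.2]}
```

```bash

python3 -m handwheel '[[0.3,[0.5,2,-0.6],[0,0,0]],[0.3,[0,2,0],[0,0,0]],[0.3,[0,2,0],[0,0,0]],[0.3,[0,2,0],[0,0,0]],[0.3,[0,2,0],[0,0,0]],[0.3,[0,1,0],[0,0,0]],[0.3,[0,1,0],[0,0,0]],[0.3,[0,0,0],[0,0,0]],[0.3,[0,0,0],[0,0,0]],[0.3,[0,0,0],[0,0,0]]]' 30
python3 -c "
from h import *
print(to([599.6,-163,28],-157.5))"
```

```text
time_s: 7.82
ee_pos: [600.5, -163.4, 31.0]
ee_rot: [-90.0, 0.0, -157.4]
force: [0.1, -0.4, -1.8]
gripper_width: 43.7
{'shift': [0.7, 3.0, -0.7], 'pos': [600.5, -163.4, 31.0], 'rot': [-89.99, 0.01, -157.39], 'F': [0.1, -0.4, -1.8], 'w': 43.7, 't': 7.82, 'turn': [-0.01, 0.11, -0.01], 'shift_after_turn': [0.7, 3.0, -0.7]}
```

```bash

python3 -m handwheel '[[0.3,[0,1,0],[0,0,0]],[0.3,[0,1,0],[0,0,0]],[0.3,[0,0.7,0],[0,0,0]],[0.3,[0,0,0],[0,0,0]],[0.3,[0,0,0],[0,0,0]],[0.65,[0,0,0],[0,0,0]],[0.65,[0,0,0],[0,0,0]],[0.65,[0,0,0],[0,0,0]],[0.65,[0,0,0],[0,0,0]],[0.65,[0,0,0],[0,0,0]]]' 30
python3 -c "
from h import *
print(to([599.6,-163,28],-157.5))"
```

```text
time_s: 8.65
ee_pos: [600.6, -163.4, 28.4]
ee_rot: [-90.0, 0.0, -157.4]
force: [0.2, 0.1, 0.7]
gripper_width: 59.3
{'shift': [0.7, 0.4, -0.7], 'pos': [600.6, -163.4, 28.4], 'rot': [-89.98, 0.02, -157.39], 'F': [0.2, 0.1, 0.7], 'w': 59.3, 't': 8.65, 'turn': [-0.02, 0.11, -0.02], 'shift_after_turn': [0.7, 0.4, -0.7]}
```

Released; lift and check the seating from the side and wrist cameras.

```bash

python3 -m handwheel '[[0.65,[0,-10,0],[0,0,0]],[0.65,[0,-25,0],[0,0,0]],[0.65,[0,-35,0],[0,0,0]],[0.65,[0,-40,0],[0,0,0]],[0.65,[20,-25,0],[0,0,0]],[0.65,[30,0,0],[0,0,0]],[1,[30,0,0],[0,0,0]],[1,[20,0,0],[0,0,0]],[1,[0,0,0],[0,0,0]],[1,[0,0,0],[0,0,0]]]' 30
python3 look.py d block; python3 - <<'E'
from h import *
import pickle
o=pickle.load(open('w_d.pkl','rb'));c=cam('wrist',o['s'])
im=cv2.imread('pics/w_d.png');im2=cv2.resize(im,None,fx=2,fy=2,interpolation=cv2.INTER_CUBIC)
m=o['block']
for d in m:
    w=ray(c,d['location'],45);
    if np.hypot(w[0]-599,w[1]+163)<40:
        for z in(7,12,18): print(z,fit([(c,d['region'].astype(float))],'block',[600,-163,22.5],z=z))
def sq(h,z):return np.array([[h,h,z],[-h,h,z],[-h,-h,z],[h,-h,z]],float)
for h,z,q in((45,25,0),(26,25,0),(22,52,1)):
    p=proj(c,place(sq(h,z),599.8,-163,22.4));cv2.polylines(im2,[np.round(((p+.5)*2-.5)*16).astype(np.int32)],True,(0,255,0) if not q else (0,0,255),1,shift=4)
cv2.imwrite('pics/ov_d.png',im2[0:600,200:1000])
f=env.grab_frame('side')[:,:,::-1];cv2.imwrite('pics/side_d.png',cv2.resize(f[100:240,240:420],None,fx=4,fy=4,interpolation=cv2.INTER_CUBIC))
E
```

```text
time_s: 9.48
ee_pos: [508.0, -202.2, 164.4]
ee_rot: [-89.9, 0.1, -157.5]
force: [-0.3, -0.7, 1.0]
gripper_width: 83.0
block [(0.77, [130, 79], 4094), (0.74, [290, 65], 7970), (0.72, [322, 61], 3281)]
{'shift': [3.7, -35.8, -124.0], 'pos': [508.0, -202.2, 164.4], 'rot': [-89.93, 0.09, -157.48], 'F': [-0.3, -0.7, 1.0], 'w': 83.0, 't': 9.48, 'turn': [-0.06, 14.52, -0.1], 'shift_after_turn': [34.7, -35.6, -119.1]}
7 (array([ 607.01249421, -139.40638641,   22.53314446]), np.float64(0.7515619834224072))
12 (array([ 606.28022872, -140.50957291,  -67.36182603]), np.float64(0.7484433608872029))
18 (array([ 605.31698462, -141.85144502,   22.70920603]), np.float64(0.7447611984537521))
7 (array([ 599.95569179, -163.47255135,   21.2784668 ]), np.float64(0.025374966278435496))
12 (array([ 599.1091251 , -163.63084191,   21.25725075]), np.float64(0.0536829698802479))
18 (array([ 598.56895585, -164.37112974,   21.26645858]), np.float64(0.08959589463684714))
```

View pics/ov_d.png

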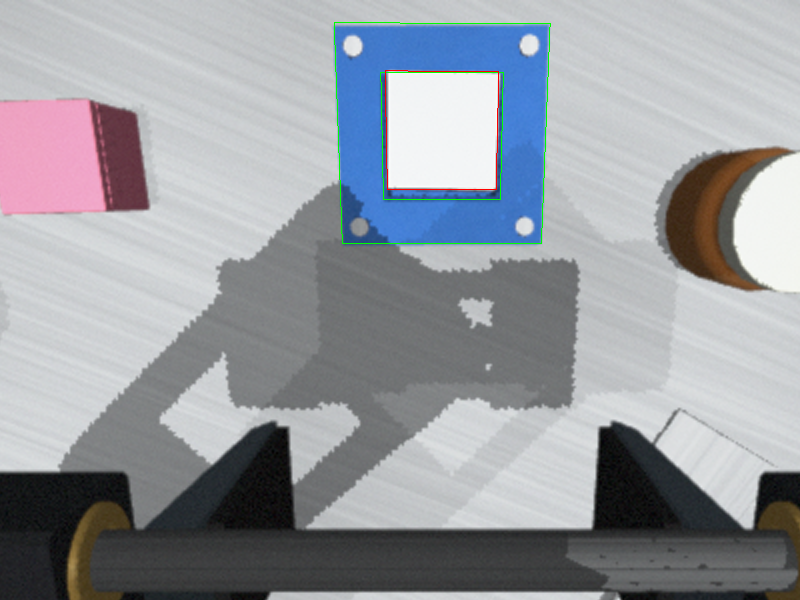

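View pics/side_d.png

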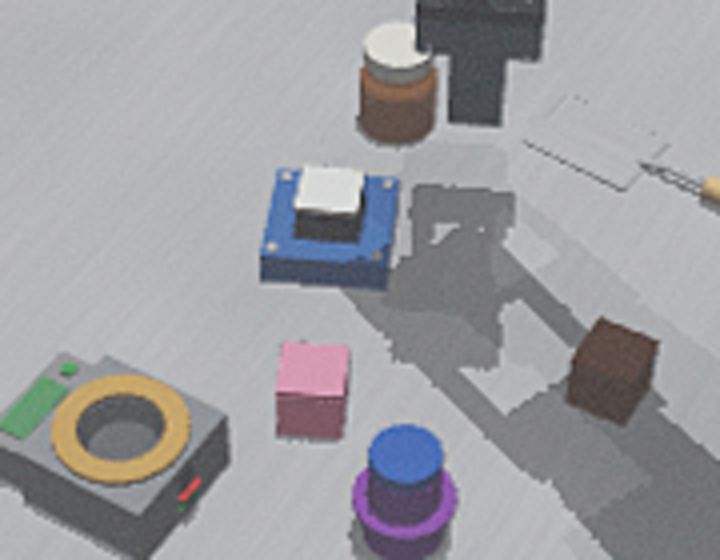

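```bash

python3 -m handwheel '[[1,[-5,-2,-25],[0,0,0]],[1,[-7,-3,-38],[0,0,0]],[1,[-7,-3,-40],[0,0,0]],[1,[-7,-3,-40],[0,0,0]],[1,[-7,-2,-40],[0,0,0]],[1,[-7,-2,-40],[0,0,0]],[1,[-7,0,-40],[0,0,0]],[1,[-7,0,-40],[0,0,0]],[1,[-7,0,-40],[0,0,0]],[1,[-5,0,-30],[0,0,0]]]' 30
python3 -m handwheel '[[1,[0,0,0],[0,0,0]],[1,[0,0,0],[0,0,0]],[1,[0,0,0],[0,0,0]],[1,[0,0,0],[0,0,0]],[1,[0,0,0],[0,0,0]],[1,[0,0,0],[0,0,0]],[1,[0,0,0],[0,0,0]],[1,[0,0,0],[0,0,0]],[1,[0,0,0],[0,0,0]],[1,[0,0,0],[0,0,0]]]'
cat > fitcell.py <<'E'
import sys,pickle
from h import *
tag=sys.argv[1]
o=pickle.load(open(f'w_{tag}.pkl','rb'));c=cam('wrist',o['s'])
im=cv2.imread(f'pics/w_{tag}.png')
for l,x0,fr in [('cell',[427,167.5,0],2),('reader',[603.5,93.4,-2.2],3)]:
    if l not in o: continue
    for d in o[l]:
        r=render(c,M[l],(*x0,0));mm=d['region']
        if np.minimum(r,mm).sum()<.4*mm.sum(): continue
        x,f=fit([(c,mm.astype(float))],l,x0,free=fr);print(l,np.round(x,1),round(f,3))
        p=list(x)+[0]*(3-len(x))
        for P in M[l]:
            h=cv2.convexHull(proj(c,place(P,*p)).astype(np.float32));cv2.polylines(im,[np.round(h*16).astype(np.int32)],True,(0,255,0),1,shift=4)
        if l=='reader':
            h=proj(c,place(cyl(56,56,56)[:48],*p));cv2.polylines(im,[np.round(h*16).astype(np.int32)],True,(0,0,255),1,shift=4)
cv2.imwrite(f'pics/ov_{tag}.png',im)
E
python3 look.py e cell reader; python3 fitcell.py e
```

```text
time_s: 10.47
ee_pos: [425.3, 171.6, 178.4]
ee_rot: [-90.0, 0.0, -157.3]
force: [-0.8, -0.0, -0.2]
gripper_width: 91.0
time_s: 11.3
ee_pos: [425.7, 167.7, 178.2]
ee_rot: [-90.0, -0.0, -157.4]
force: [0.3, -0.3, 0.4]
gripper_width: 91.3
cell [(0.95, [320, 177], 3704), (0.57, [452, 214], 2609)]
reader [(0.62, [483, 42], 11449), (0.41, [486, 55], 3808)]
{'shift': [69.7, -21.8, 249.0], 'pos': [425.7, 167.7, 178.2], 'rot': [-89.99, -0.0, -157.42], 'F': [0.3, -0.3, 0.4], 'w': 91.3, 't': 11.3, 'turn': [-0.01, 14.58, 0.0], 'shift_after_turn': [4.8, -21.8, 258.6]}
cell [426.9 168.3] 0.062
reader [604.6  94.1  -1.7] 0.014
reader [627.5  91.7 -14.4] 0.575
```

View pics/ov_e.png

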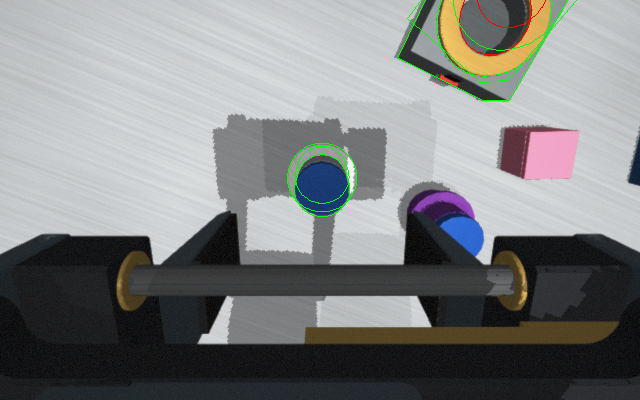

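```bash

python3 -m handwheel '[[1,[-1.3,20,0],[0,0,0]],[1,[0,30,0],[0,0,0]],[1,[0,30,0],[0,0,0]],[1,[0,25,0],[0,0,0]],[1,[0,15,0],[0,0,0]],[1,[0,10,0],[0,0,0]],[1,[0,6,0],[0,0,0]],[1,[0,0,0],[0,0,0]],[1,[0,0,0],[0,0,0]],[1,[0,0,0],[0,0,0]]]' 45
python3 look.py f cell; python3 fitcell.py f
```

```text
time_s: 12.28
ee_pos: [427.5, 168.7, 43.0]
ee_rot: [-90.0, 0.1, -157.4]
force: [-0.2, 0.3, 0.2]
gripper_width: 91.3
cell [(0.89, [321, 231], 9559), (0.85, [483, 253], 307)]
{'shift': [71.6, -157.1, 249.2], 'pos': [427.5, 168.7, 43.0], 'rot': [-89.99, 0.1, -157.39], 'F': [-0.2, 0.3, 0.2], 'w': 91.3, 't': 12.28, 'turn': [0.0, 14.61, -0.1], 'shift_after_turn': [6.7, -157.0, 259.3]}
cell [427.5 168.4] 0.282
```

View pics/ov_f.png

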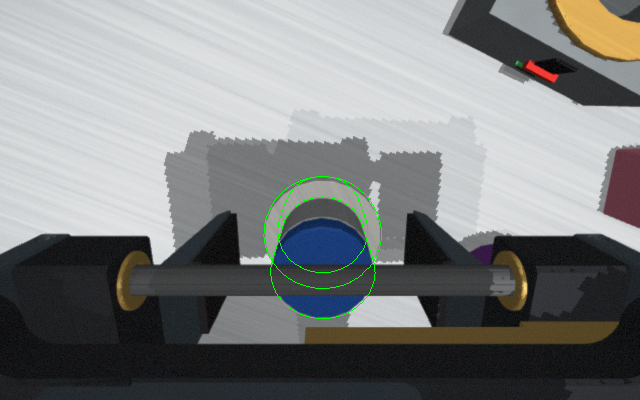

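```bash

python3 -m handwheel '[[0.3,[0,1,0],[0,0,0]],[0.3,[0,0,0],[0,0,0]],[0.3,[0,0,0],[0,0,0]],[0.3,[0,0,0],[0,0,0]],[0.3,[0,0,0],[0,0,0]],[0.3,[0,0,0],[0,0,0]],[0.3,[0,0,0],[0,0,0]],[0.3,[0,0,0],[0,0,0]],[0.3,[0,0,0],[0,0,0]],[0.3,[0,0,0],[0,0,0]]]' 45
python3 -m handwheel '[[0.3,[0,-5,0],[0,0,0]],[0.3,[0,-20,0],[0,0,0]],[0.3,[0,-30,0],[0,0,0]],[0.3,[0,-30,0],[0,0,0]],[0.3,[0,-20,0],[0,0,0]],[0.3,[0,-10,0],[0,0,0]],[0.3,[0,-5,0],[0,0,0]],[0.3,[0,0,0],[0,0,0]],[0.3,[0,0,0],[0,0,0]],[0.3,[0,0,0],[0,0,0]]]' 45
python3 look.py g cell reader; python3 fitcell.py g
python3 -c "
from h import *
print(to([604,94,165],-157.5))"
```

```text
time_s: 13.22
ee_pos: [426.9, 168.3, 41.2]
ee_rot: [-90.0, 0.0, -157.4]
force: [0.7, -0.9, -0.1]
gripper_width: 45.5
time_s: 14.05
ee_pos: [425.9, 168.1, 160.1]
ee_rot: [-90.0, -0.2, -157.4]
force: [0.1, -0.8, -3.3]
gripper_width: 45.7
cell [(0.96, [321, 230], 8568), (0.66, [447, 218], 2606), (0.56, [490, 40], 12314)]
reader [(0.64, [491, 41], 12346)]
{'shift': [70.3, -39.8, 249.3], 'pos': [425.9, 168.1, 160.1], 'rot': [-90.0, -0.16, -157.39], 'F': [0.1, -0.8, -3.3], 'w': 45.7, 't': 14.05, 'turn': [-0.02, 14.61, 0.16], 'shift_after_turn': [5.0, -39.9, 258.9]}
reader [604.3  93.8  -2.3] 0.009
{'shift': [-135.5, -5.0, 136.8], 'pos': [426.3, 168.2, 160.3], 'rot': [-90.0, -0.13, -157.39], 'F': [0.1, -0.2, -2.3], 'w': 45.5, 't': 14.2, 'turn': [0.0, 0.11, 0.13], 'shift_after_turn': [-135.8, -4.7, 136.6]}
```

View pics/ov_g.png

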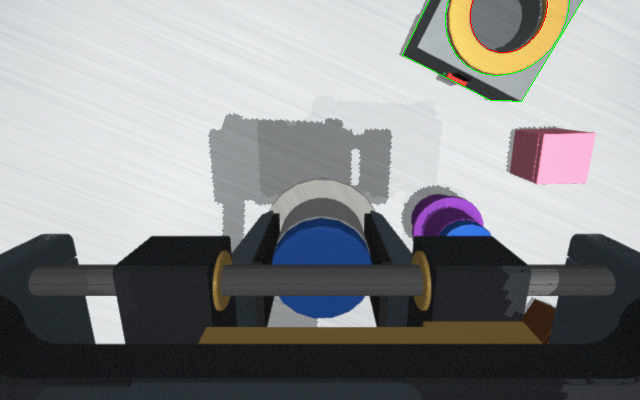

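```bash

python3 -m handwheel '[[0.3,[-10,0,10],[0,0,0]],[0.3,[-18,0,18],[0,0,0]],[0.3,[-24,0,24],[0,0,0]],[0.3,[-24,0,24],[0,0,0]],[0.3,[-24,0,24],[0,0,0]],[0.3,[-18,0,18],[0,0,0]],[0.3,[-10,0,11],[0,0,0]],[0.3,[-5,0,5],[0,0,0]],[0.3,[-2.5,0,2.5],[0,0,0]],[0.3,[0,0,0],[0,0,0]]]' 45
python3 -m handwheel '[[0.3,[0,5,0],[0,0,0]],[0.3,[0,10,0],[0,0,0]],[0.3,[0,10,0],[0,0,0]],[0.3,[0,8,0],[0,0,0]],[0.3,[0,5,0],[0,0,0]],[0.3,[0,2,0],[0,0,0]],[0.3,[0,0,0],[0,0,0]],[0.3,[0,0,0],[0,0,0]],[0.3,[0,0,0],[0,0,0]],[0.3,[0,0,0],[0,0,0]]]' 45
python3 look.py i cell reader stop_ring; python3 - <<'E'
from h import *
import pickle
o=pickle.load(open('w_i.pkl','rb'));s=o['s'];c=cam('wrist',s)
im=cv2.imread('pics/w_i.png')
def dr(P,col):
    h=cv2.convexHull(proj(c,P).astype(np.float32));cv2.polylines(im,[np.round(h*16).astype(np.int32)],True,col,1,shift=4)
for P in M['reader']: dr(place(P,604.2,93.8,-2.2),(0,255,0))
dr(place(cyl(88,56,56),604.2,93.8,0),(0,255,255))
p=s['ee_pos'];
for P in (cyl(66,38,38),cyl(46,80,80),cyl(52,0,0)): dr(place(P,p[0],p[1],0,p[2]-41.2),(0,0,255))
cv2.imwrite('pics/ov_i.png',im);print(to([604.2,93.9,120],-157.5))
E
```

```text
time_s: 15.03
ee_pos: [604.5, 94.2, 160.6]
ee_rot: [-90.0, -0.1, -157.4]
force: [-0.7, 0.0, -3.1]
gripper_width: 45.3
time_s: 15.87
ee_pos: [604.8, 94.5, 121.8]
ee_rot: [-90.0, 0.1, -157.4]
force: [0.4, 0.1, -2.0]
gripper_width: 45.6
cell [(0.74, [319, 231], 8528)]
reader [(0.71, [341, 147], 12672), (0.45, [34, 57], 8185)]
stop_ring [(0.82, [328, 165], 3237)]
{'shift': [206.9, -78.4, 112.6], 'pos': [604.8, 94.5, 121.8], 'rot': [-89.98, 0.06, -157.4], 'F': [0.4, 0.1, -2.0], 'w': 45.6, 't': 15.87, 'turn': [-0.01, 14.6, -0.06], 'shift_after_turn': [171.9, -78.2, 161.2]}
{'shift': [0.5, 1.5, 0.4], 'pos': [604.6, 94.5, 121.5], 'rot': [-89.99, 0.02, -157.39], 'F': [0.4, 0.1, -2.5], 'w': 45.4, 't': 16.07, 'turn': [-0.01, 0.11, -0.02], 'shift_after_turn': [0.5, 1.5, 0.4]}
```

View pics/ov_i.png

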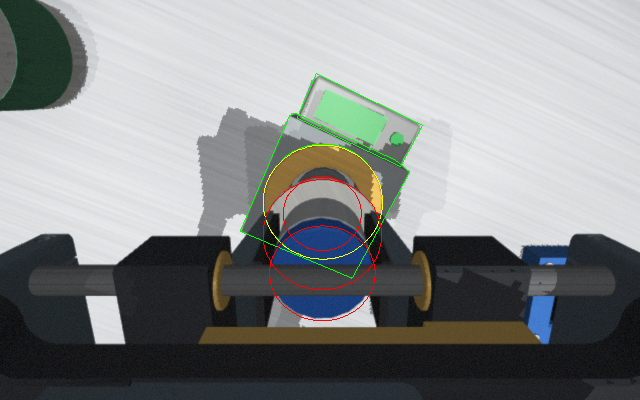

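```bash

python3 -m handwheel '[[0.3,[0.5,6,0.4],[0,0,0]],[0.3,[0,8,0],[0,0,0]],[0.3,[0,6,0],[0,0,0]],[0.3,[0,3,0],[0,0,0]],[0.3,[0,2,0],[0,0,0]],[0.3,[0,2,0],[0,0,0]],[0.3,[0,2,0],[0,0,0]],[0.3,[0,2,0],[0,0,0]],[0.3,[0,0,0],[0,0,0]],[0.3,[0,0,0],[0,0,0]]]' 45
python3 -c "
from h import *
print(to([604.2,93.9,65.2],-157.5))"
```

```text
time_s: 16.9
ee_pos: [604.1, 93.9, 90.2]
ee_rot: [-90.0, 0.0, -157.4]
force: [-0.3, -0.2, -3.1]
gripper_width: 45.7
{'shift': [-0.1, 25.0, 0.1], 'pos': [604.1, 93.9, 90.2], 'rot': [-90.0, 0.0, -157.39], 'F': [-0.3, -0.2, -3.1], 'w': 45.7, 't': 16.9, 'turn': [-0.0, 0.11, -0.0], 'shift_after_turn': [-0.1, 25.0, 0.1]}
```

Underside is at about 49 mm, inside the bore, with no contact force. I'll continue to just above the plunger.

```bash

python3 -m handwheel '[[0.3,[0,3,0],[0,0,0]],[0.3,[0,3,0],[0,0,0]],[0.3,[0,3,0],[0,0,0]],[0.3,[0,3,0],[0,0,0]],[0.3,[0,2,0],[0,0,0]],[0.3,[0,1,0],[0,0,0]],[0.3,[0,1,0],[0,0,0]],[0.3,[0,0,0],[0,0,0]],[0.3,[0,0,0],[0,0,0]],[0.3,[0,0,0],[0,0,0]]]' 45
python3 -c "
from h import *
print(to([604.2,93.9,65.2],-157.5))"
```

```text
time_s: 17.73
ee_pos: [603.9, 93.9, 74.6]
ee_rot: [-90.0, -0.0, -157.4]
force: [-2.2, -0.9, 2.1]
gripper_width: 45.5
{'shift': [-0.2, 9.4, 0.1], 'pos': [603.9, 93.9, 74.6], 'rot': [-90.0, -0.01, -157.39], 'F': [-2.2, -0.9, 2.1], 'w': 45.5, 't': 17.73, 'turn': [-0.0, 0.11, 0.01], 'shift_after_turn': [-0.2, 9.4, 0.1]}
```

```bash

python3 -m handwheel '[[0.3,[0,1,0],[0,0,0]],[0.3,[0,1,0],[0,0,0]],[0.3,[0,1,0],[0,0,0]],[0.3,[0,1,0],[0,0,0]],[0.3,[0,1,0],[0,0,0]],[0.3,[0,1,0],[0,0,0]],[0.3,[0,1,0],[0,0,0]],[0.3,[0,0,0],[0,0,0]],[0.3,[0,0,0],[0,0,0]],[0.3,[0,0,0],[0,0,0]]]' 45
python3 -c "
from h import *
print(to([604.2,93.9,65.2],-157.5))
f=env.grab_frame('side')[:,:,::-1];cv2.imwrite('pics/side_j.png',cv2.resize(f[150:270,200:360],None,fx=5,fy=5,interpolation=cv2.INTER_CUBIC))
"
```

```text
time_s: 18.57
ee_pos: [604.1, 93.9, 67.5]
ee_rot: [-90.0, 0.0, -157.4]
force: [-2.4, -0.6, 6.2]
gripper_width: 45.5
{'shift': [-0.1, 2.3, 0.0], 'pos': [604.1, 93.9, 67.5], 'rot': [-89.99, 0.0, -157.39], 'F': [-2.4, -0.6, 6.2], 'w': 45.5, 't': 18.57, 'turn': [-0.01, 0.11, -0.0], 'shift_after_turn': [-0.1, 2.3, 0.0]}
```

View pics/side_j.png

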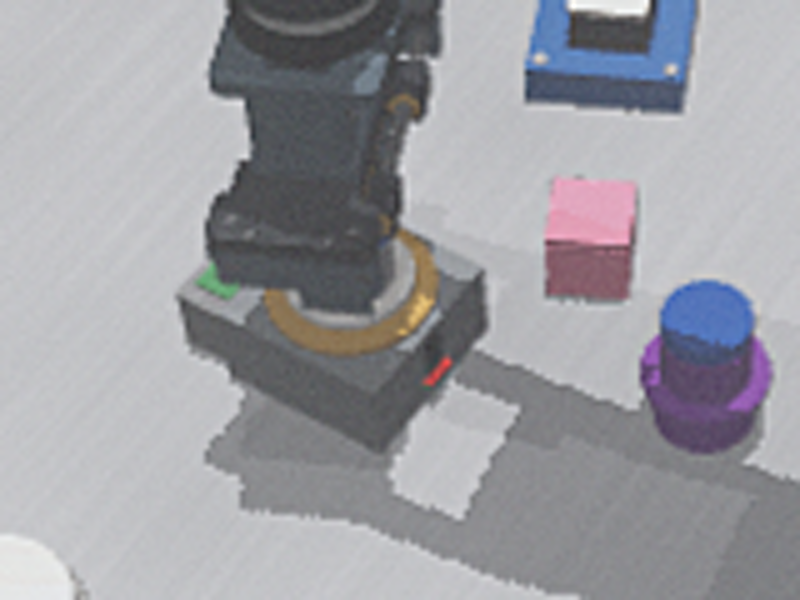

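```bash

python3 -m handwheel '[[0.3,[0.4,0.5,0],[0,0,0]],[0.3,[0,0.5,0],[0,0,0]],[0.3,[0,0.5,0],[0,0,0]],[0.3,[0,0.5,0],[0,0,0]],[0.3,[0,0.3,0],[0,0,0]],[0.3,[0,0.2,0],[0,0,0]],[0.3,[0,0,0],[0,0,0]],[0.3,[0,0,0],[0,0,0]],[0.3,[0,0,0],[0,0,0]],[0.3,[0,0,0],[0,0,0]]]' 45
python3 -c "
from h import *
print(to([604.2,93.9,65.2],-157.5))"
```

```text
time_s: 19.45
ee_pos: [604.1, 93.9, 65.3]
ee_rot: [-90.0, 0.1, -157.4]
force: [-2.8, -0.5, 6.7]
gripper_width: 45.4
{'shift': [-0.1, 0.1, 0.0], 'pos': [604.1, 93.9, 65.3], 'rot': [-89.99, 0.05, -157.4], 'F': [-2.8, -0.5, 6.7], 'w': 45.4, 't': 19.45, 'turn': [-0.01, 0.1, -0.05], 'shift_after_turn': [-0.1, 0.1, 0.0]}
```

```bash

python3 -m handwheel '[[0.3,[0,0.3,0],[0,0,0]],[0.3,[0,0.3,0],[0,0,0]],[0.3,[0,0.2,0],[0,0,0]],[0.3,[0,0,0],[0,0,0]],[0.3,[0,0,0],[0,0,0]],[0.3,[0,0,0],[0,0,0]],[0.3,[0,0,0],[0,0,0]],[0.3,[0,0,0],[0,0,0]],[0.3,[0,0,0],[0,0,0]],[0.3,[0,0,0],[0,0,0]]]' 45
python3 -c "
from h import *
print(to([604.2,93.9,65.2],-157.5))
f=env.grab_frame('side')[:,:,::-1];cv2.imwrite('pics/side_k.png',cv2.resize(f[190:250,240:340],None,fx=8,fy=8,interpolation=cv2.INTER_CUBIC))
"
```

```text
time_s: 20.28
ee_pos: [604.1, 93.9, 65.2]
ee_rot: [-90.0, 0.1, -157.4]
force: [-4.3, -0.3, 10.3]
gripper_width: 45.5
{'shift': [-0.1, 0.0, 0.1], 'pos': [604.1, 93.9, 65.2], 'rot': [-89.99, 0.08, -157.4], 'F': [-4.3, -0.3, 10.3], 'w': 45.5, 't': 20.28, 'turn': [-0.01, 0.1, -0.08], 'shift_after_turn': [-0.1, 0.0, 0.1]}
```

View pics/side_k.png

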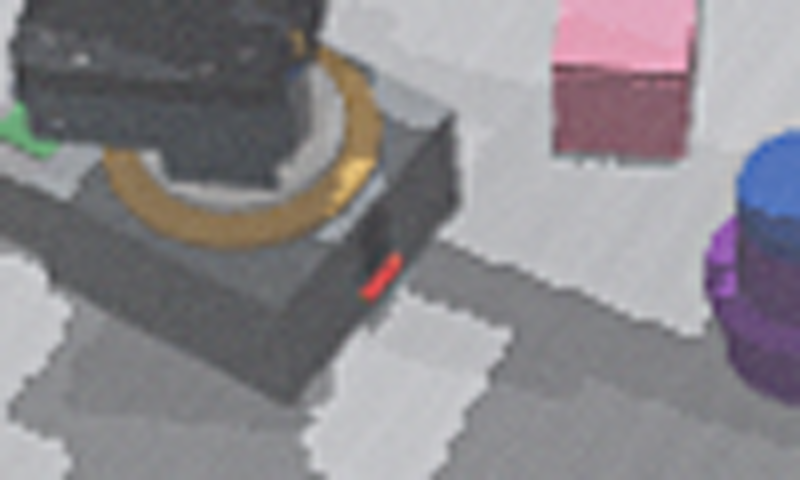

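```bash

python3 -m handwheel '[[0.3,[0.4,0.2,0],[0,0,0]],[0.3,[0.4,0.2,0],[0,0,0]],[0.3,[0,0.3,0],[0,0,0]],[0.3,[0,0.3,0],[0,0,0]],[0.3,[0,0,0],[0,0,0]],[0.3,[0,0,0],[0,0,0]],[0.3,[0,0,0],[0,0,0]],[0.3,[0,0,0],[0,0,0]],[0.3,[0,0,0],[0,0,0]],[0.3,[0,0,0],[0,0,0]]]' 45
python3 -c "
from h import *
print(to([604.2,93.9,65.2],-157.5),env.state()['torque'])"
python3 look.py l reader
```

```text
time_s: 21.17
ee_pos: [604.1, 93.9, 65.2]
ee_rot: [-90.0, 0.2, -157.4]
force: [-4.3, -0.3, 15.0]
gripper_width: 45.4
{'shift': [-0.1, -0.0, 0.0], 'pos': [604.1, 93.9, 65.2], 'rot': [-89.98, 0.19, -157.41], 'F': [-4.3, -0.3, 15.0], 'w': 45.4, 't': 21.17, 'turn': [-0.02, 0.09, -0.19], 'shift_after_turn': [-0.1, -0.0, 0.0]} [0.16877196 0.98007119 0.01745753]
reader [(0.84, [353, 152], 18553)]
{'shift': [205.6, -135.5, 112.4], 'pos': [604.1, 93.9, 65.2], 'rot': [-89.98, 0.19, -157.41], 'F': [-4.3, -0.3, 15.0], 'w': 45.4, 't': 21.17, 'turn': [0.0, 14.59, -0.2], 'shift_after_turn': [171.1, -134.8, 160.6]}
```

View pics/w_l.png

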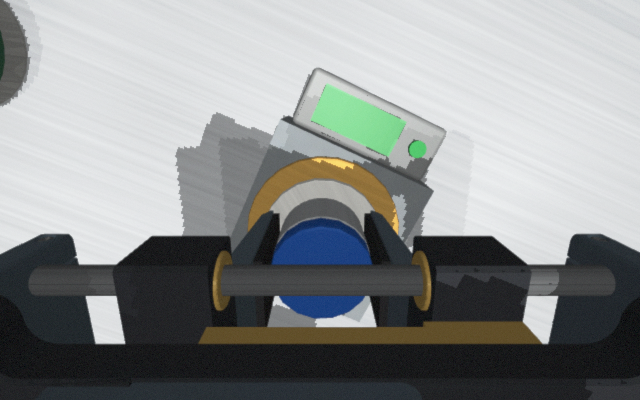

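```bash

python3 -m handwheel '[[0.3,[0,0,0],[-0.1,0,-0.2]],[0.3,[0,0,0],[-0.1,0,-0.2]],[0.3,[0,0,0],[0,0,0]],[0.3,[0,0,0],[0,0,0]],[0.3,[0,0,0],[0,0,0]],[0.3,[0,0,0],[0,0,0]],[0.3,[0,0,0],[0,0,0]],[0.3,[0,0,0],[0,0,0]],[0.3,[0,0,0],[0,0,0]],[0.3,[0,0,0],[0,0,0]]]' 45
python3 -c "
from h import *
print(to([604.2,93.9,65.2],-157.5),env.state()['torque'])"
```

```text
time_s: 22.1
ee_pos: [604.1, 93.8, 65.2]
ee_rot: [-90.2, -0.2, -157.4]
force: [-4.1, 0.5, 14.8]
gripper_width: 45.6
{'shift': [-0.2, 0.0, -0.1], 'pos': [604.1, 93.8, 65.2], 'rot': [-90.16, -0.2, -157.39], 'F': [-4.1, 0.5, 14.8], 'w': 45.6, 't': 22.1, 'turn': [0.16, 0.11, 0.2], 'shift_after_turn': [-0.2, 0.0, -0.1]} [0.02027791 0.74337368 0.04649844]
```

```bash

python3 -m handwheel '[[0.3,[0,0.3,0],[0.1,0,0.1]],[0.3,[0,0.2,0],[0.1,0,0.1]],[0.3,[0,0,0],[0,0,0]],[0.3,[0,0,0],[0,0,0]],[0.3,[0,0,0],[0,0,0]],[0.3,[0,0,0],[0,0,0]],[0.3,[0,0,0],[0,0,0]],[0.3,[0,0,0],[0,0,0]],[0.3,[0,0,0],[0,0,0]],[0.3,[0,0,0],[0,0,0]]]' 45
python3 - <<'E'
from h import *
print(to([604.2,93.9,65.2],-157.5),env.state()['torque'])
f=env.grab_frame('side')[:,:,::-1];a=cv2.resize(f[195:245,250:310],(480,400),interpolation=cv2.INTER_CUBIC)
# predicted reader face points: overlay none; initial frame crop for comparison
b=cv2.resize(cv2.imread('pics/side0.png')[195:245,250:310],(480,400),interpolation=cv2.INTER_CUBIC)
cv2.imwrite('pics/cmp1.png',np.hstack([b[:,80:],a[:,80:]]))
g=env.grab_frame('top')[:,:,::-1]
a=cv2.resize(g[110:230,240:440],(800,480),interpolation=cv2.INTER_CUBIC);cv2.imwrite('pics/top_l.png',a)
# red pointer height along the reader's -x face
cs=cam('side')
def red(im):
    h=im.astype(int);m=(h[...,2]>h[...,1]+60)&(h[...,2]>h[...,0]+60);m[:195]=0;m[245:]=0;m[:,:270]=0;m[:,300:]=0
    ys,xs=np.nonzero(m);return xs.mean(),ys.mean(),len(xs)
for im in (cv2.imread('pics/side0.png'),cv2.imread('pics/side_j.png')*0+0,f):
    if im.shape[0]==400 and im.any(): 
        u=red(im);print(u)
        # point on plane x_reader=-49
        K,T=cs;d=T[:3,:3].T@np.linalg.inv(K)@np.array([u[0],u[1],1.]);o=-T[:3,:3].T@T[:3,3]
        n=np.array([np.cos(np.radians(-2.2)),np.sin(np.radians(-2.2)),0]);p0=np.array([603.5,94.,0])-49*n
        print(np.round(o+d*(n@(p0-o))/(n@d),1))
E
```

```text
time_s: 22.93
ee_pos: [604.1, 93.8, 65.1]
ee_rot: [-90.0, 0.0, -157.4]
force: [-4.7, -1.4, 17.3]
gripper_width: 45.4
{'shift': [-0.1, -0.1, -0.0], 'pos': [604.1, 93.8, 65.1], 'rot': [-89.97, 0.0, -157.41], 'F': [-4.7, -1.4, 17.3], 'w': 45.4, 't': 22.93, 'turn': [-0.03, 0.09, -0.0], 'shift_after_turn': [-0.1, -0.1, -0.0]} [ 0.19680387  1.060946   -0.0063207 ]
(np.float64(287.0), np.float64(222.0), 13)
[554.6  96.4  23.9]
(np.float64(287.1666666666667), np.float64(224.41666666666666), 12)
[554.6  96.7  14.3]
```

View pics/cmp1.png

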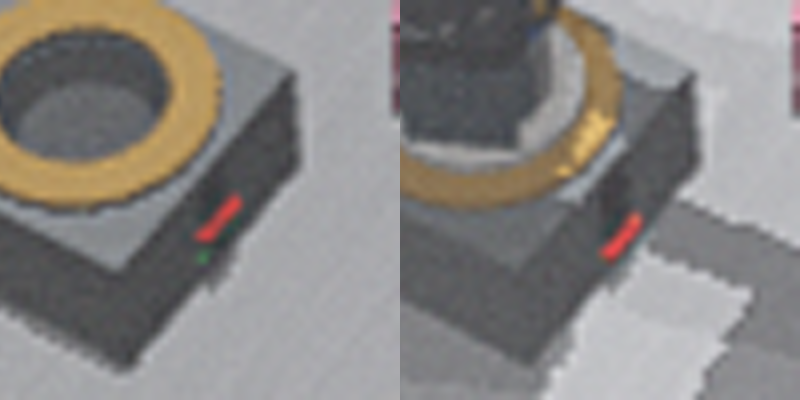

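View pics/top_l.png

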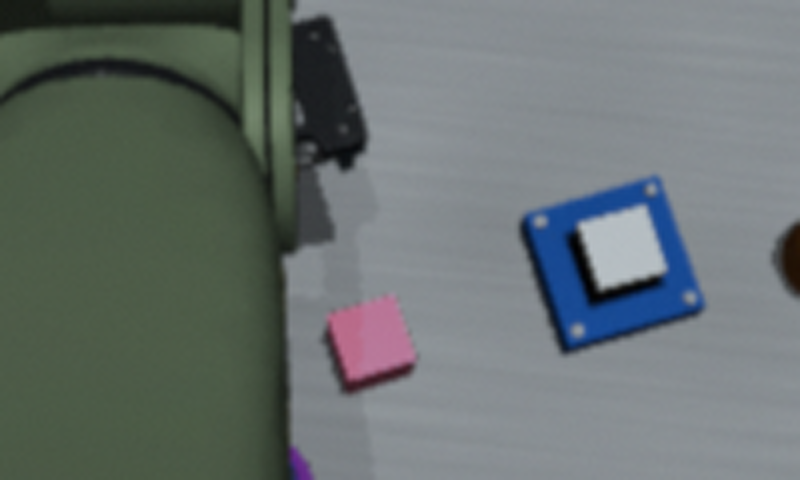

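The red pointer dropped about 9.6 mm and now covers the green line. The position holds hard at 65.1 mm while the force rises, and the block is still seated. Handing in.

```bash
python3 -c "
from workcell import env
print(env.job_done())"
```

```text
the job is handed in; nothing more can be done
None
```

I put the white-topped block in its pocket and let go of it. I then put the round cell in the reader's nest and pressed it down onto the brass stop ring. The job was handed in at about 23 s with the cell still held at 45 N grip.

**Block:** after release, the wrist-camera fit matched the block best at the seated height, 7 mm above the bench. The tool met no resistance going in.

**Cell:** the tool stopped at 65.1 mm, against 65.2 mm calculated for collar on ring. Pushing further raised the force but barely moved the tool. The final force was about 17 N upward, with the tool level to within 0.1°.

**Pointer:** in the side camera the red pointer dropped about 9.6 mm and covers the green line. The image is coarse, so this is good to roughly 1 mm.

**Unresolved:** a sideways force of about 4–5 N and a moment of about 1 N m remained while pressing. Small shifts and tilts did not remove them, so the cell probably rubs lightly in the bore or presses slightly off-centre.

I did not deliberately touch the tin, jar, spatula or look-alikes. I did not take a final picture of every one of them.

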